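# Take apart a three-part desk canister that leans in its holder

### The job

The aluminium canister leaning in the wooden holder is to be cleaned: take it apart one piece at a time - first the lid, then the inner cup, then the outer pot out of the holder - and stand each piece upright, right way up, on the floor of the shallow dark wooden tray, each by itself and let go before you take the next. Set the pieces down, do not let them fall, and leave the tape measure and the eraser that lie in the tray, and the other things on the desk, where they are.

Things in the scene. Friction and masses are not known exactly. Their poses are not given: they have to be found in the camera images.
- holder: Fixed light-wood holder: foot board 150 x 110 x 12 mm, on it a round sleeve (75 mm outside, 44 mm long) between two cheeks. Origin: centre of the board's underside, on the desk; z up, x along the long side. The sleeve leans 0.58 rad towards -x: its axis, out of the mouth, is (-0.548, 0, 0.836) in this frame; its underside centre is at (0.035, 0, 0.036) m, its mouth's at (0.011, 0, 0.073) m.
- pot: Outer pot: open tapered aluminium pot 80 mm tall, 58 mm outside at the foot, 66 mm at the rim (65 at 65 mm up), wall 3, bottom 4 mm, about 0.2 kg. Origin: centre of its underside; z: its axis, to the mouth. It starts in the holder's sleeve (2 mm loose all round, no latch; it lifts out along the leaning axis), its upper 41 mm standing out. The cup hangs in it.
- cup: Inner cup: open aluminium cup 95 mm tall, 49 mm outside at the foot, 55 mm below a flange 66 mm across at 61 to 66 mm up; above it a straight neck 48 mm across and 29 mm tall. About 0.12 kg. Origin: centre of its underside; z: its axis, to the mouth. It starts nested in the pot, 2 mm loose all round, flange on the pot's rim, no latch; it lifts out along the leaning axis.
- lid: Aluminium lid: plug 37 mm across and 10 mm deep below, disc 54 mm across at 10 to 18 mm up, plain round knob 22 mm across at 18 to 44 mm up. About 0.06 kg. Origin: centre of the plug's underside; z: towards the knob. It starts loosely on the cup, plug in the mouth, disc on the rim, and lifts off along the leaning axis; set down right way up it stands on its plug.
- tray: Fixed shallow dark wooden tray with grey lining, 210 x 270 mm outside, 16 mm tall, walls and floor 5 mm thick. Origin: centre of its underside, on the desk; x along its short side, y along its long side, z up. It stands left or right of the holder. Tape measure and eraser lie in it at varying places.
- tray_floor (a point): Centre of the tray's inner floor surface (200 x 260 mm inside), axes as the tray's.
- tape_measure: Tape measure standing on its edge in the tray, 34 (x) x 79 (y) x 60 (z) mm, a bystander. Origin: centre of its underside; z up.
- eraser: Eraser lying in the tray, 21 (x) x 48 (y) x 12 (z) mm, a bystander. Origin: centre of its underside; z up.
- mug: Black mug on the desk on the -y side of the holder, a bystander: body 84 mm across and 92 mm tall, its axis 18 mm to the +y side of the origin, its handle to the -y side (120 mm over all along y). Origin: on the underside; z up.
- glue_stick: Glue stick standing on end between the tray and the holder, 25 mm across, 96 mm tall, a bystander. Origin: centre of its underside.
- sticky_pad: Pad of sticky notes lying at the left, 75 x 75 x 16 mm, a bystander. Origin: centre of its underside.
- hole_punch: Two-hole punch near the back of the desk, 92 x 112 x 68 mm, a bystander. Origin: centre of its underside.
- ext_drive: White external disk at the left, 113 x 79 x 16 mm, a bystander. Origin: centre of its underside.
- stapler: Stapler lying at the right, 38 x 151 x 52 mm, a bystander. Origin: centre of its underside.
There are look-alikes about, which are no part of the job. What is shaped like the lid but red is not meant.

How it is judged:
By the outcome, as a careful person would: the job done as asked, in the order asked, and still so for the second after the job is handed in, with the robot touching nothing.
It also fails if it takes over 72 s, if anything falls off the work surface, if the arm or the gripper's body presses on something with over 40 N, if the wrist force passes 120 N, or if a joint passes its speed limit or range.

### The arm

A 6-joint arm with a two-finger parallel gripper is mounted at the origin on a cart in front of the work surface, level with it; the furniture and walls round the work are solid. World frame = base frame: x ahead of the robot, y to its left, z up, the work surface at z = 0. Lengths are in m, angles in degrees, forces in N, time in s.
With the tool pointing down it reaches from about 0.25 to 0.725 m from the base axis. Payload 9.7 kg.
Tool frame: the origin (TCP) lies between the finger pads; the fingertips stand 11 mm ahead of it and the grasp point (between the pads) lies 8 mm behind it; z points along the fingers, y is the line along which they close (so a half turn about z gives the same grasp; the last joint's range is limited). The gripper opens to 85 mm and grips with 20 to 120 N. Pads are 22 mm wide; open, the fingers measure 114 mm over their backs; the gripper's body (76 mm by 85 mm) begins 54 mm behind the grasp point. The pads swing forward as they close: fully open they stand 13 mm farther back than shut.
Start: joints at [-67.609, 4.979, 10.078, 95.1, 0, 90], TCP at [0.21, -0.509, 0.242] pointing down, gripper open.
Joint ranges: [-179.16, 179.16], [-48.56, 103.87], [-65.8, 70.77], [-126.05, 130.52], [-82.76, 87.17], [-180, 180]. Speed limits (degrees/s): [127.2, 127.2, 147.25, 180, 180, 180].

### API

Orientations are given as [roll, pitch, yaw] about the fixed x, y, z axes, in that order (R = Rz(yaw) Ry(pitch) Rx(roll)).
In Python, from workcell import monitor, cams, ticket gives the robot as it stands.
- The arm moves only by the tool carry_out, never from a script. Its argument "plan" is a list of rows, each an object with "travel": the shift along the world's x, y, z as a fraction of full scale, a list of three; "angular": the turn, a rotation vector about the world's x, y, z as a fraction of full scale, a list of three; "grip": the gripper's target within -1 to 1 (fully open at 1, half-way at 0, shut at -1). In form: [{"travel": [x, y, z], "angular": [ax, ay, az], "grip": grip}, ...]. A call has 1 to 8 rows; each row is the pose to reach, as a shift and turn from the pose commanded when the call began; what a row does not reach only later rows make up. Full scale, the value 1, is 300 mm for a shift and 0.5 rad for a turn. A row lasts 1/12 s, in which the tool goes at most 41.7 mm and 7.16 degrees, less where a joint would pass 70% of its speed; a pose out of reach is approached as far as the arm can. A call with a number of a shift or a turn outside -1 to 1 is refused whole. A call with a gripper value outside its range is refused whole. The fingers move at their own pace and stop on an object; "grip_force" is the grip in N (left out, the last holds). Time passes only in rows, so rows that repeat a pose let the fingers close. It gives the time, the measured TCP pose, the force, the opening and the grip force at its end, in the units of the state.
- monitor.get_obs(): the state, without advancing time (a new reading comes with each control period).
- cams.camera(name): name is "side" or "top"; returns a dict with "frame" (384x512x3 uint8, red, green, blue), "mtx" (3x3 intrinsics, pixels), "dist" ([k1, k2, p1, p2, k3] as OpenCV has them; the pictures are not rectified), "view" (4x4, takes a point from world to camera coordinates). Camera axes: x right, y up, looking along -z (the intrinsics and any distortion apply to the point x, -y, -z); pixel columns grow to the right and rows downward; lengths in m; the calibration is good to about 2 mm. A picture is of the moment at which its call begins. There is no depth.
- ticket.job_done(): hands the job in; it is judged then, once.
The state is a dict: "time": time; "q": joint angles; "qd": joint speeds; "joint_efforts": joint torques, N m; "ee_pos": TCP position; "tcp_rot": TCP orientation; "wrist_force": force on the tool from outside, world axes, zero at the start; "torque": the same for the moment, N m; "opening": finger opening in m; "grasp_force": force on a finger pad.
Only numpy, scipy, OpenCV 4.12 (cv2) and the standard library are available. Lean on these libraries where they do the work, as an engineer would, in place of code of your own. Each camera call takes 0.05 s, during which the arm holds its last target. There are 200 camera calls.

## Working session

There is one attempt and no reset: what is moved stays moved. The work goes in short steps, Python scripts to look and compute and a tool call to move; the robot and the scene stay as the last step left them, time stands still between calls to the robot, and variables do not carry over. Pictures are saved under pics/ and viewed, at most 10 in all, crops included, and the job is handed in when it is done.

Besides the shell and the picture viewer there is one more tool, called after "Emit:" as a command line: name --argument value ..., lists and objects as JSON in quotes. carry_out: Moves the arm, as the interface text tells. Its arguments: {"type":"object","properties":{"plan":{"type":"array","items":{"type":"object","properties":{"travel":{"type":"array","items":{"type":"number"}},"angular":{"type":"array","items":{"type":"number"}},"grip":{"type":"number"}}}},"grip_force":{"type":"number"}},"required":["plan"]}

```bash
mkdir -p pics; ls; python3 - <<'E'
from workcell import monitor, cams, ticket
import cv2,numpy as np,pickle
d={}
for n in("top","side"):
    c=cams.camera(n); d[n]=c
    cv2.imwrite(f"pics/{n}0.png",cv2.resize(c["frame"][:,:,::-1],(800,600),interpolation=cv2.INTER_CUBIC))
    print(n,c["mtx"].tolist(),c["dist"],np.round(c["view"],3).tolist())
pickle.dump(d,open("d0.pkl","wb"))
print(monitor.get_obs())
E
```

```text
pics
top [[383.07854563820956, 0.0, 259.8814440644099], [0.0, 383.07854563820956, 188.87799892842247], [0.0, 0.0, 1.0]] [-0.06867345  0.          0.          0.          0.        ] [[-0.307, -0.952, 0.0, 0.137], [0.894, -0.288, 0.343, -0.526], [-0.327, 0.105, 0.939, -1.325], [0.0, 0.0, 0.0, 1.0]]
side [[448.2250129100281, 0.0, 255.20898778547942], [0.0, 448.2250129100281, 201.94272123851172], [0.0, 0.0, 1.0]] [-0.07931019  0.          0.          0.          0.        ] [[-0.817, -0.577, 0.008, 0.408], [0.223, -0.303, 0.927, -0.222], [-0.532, 0.758, 0.376, -1.25], [0.0, 0.0, 0.0, 1.0]]
{'time': 0.1, 'q': array([-6.76094275e+01,  5.00842914e+00,  1.00406812e+01,  9.51000107e+01,
       -1.35137961e-03,  9.00001282e+01]), 'qd': array([-0.09616042, -0.13546815,  0.04717001, -0.08800904,  0.01695199,
        0.00350249]), 'joint_efforts': array([-8.16924021e-04, -5.21562767e+01,  4.65651512e+01,  1.59799063e-02,
        4.72796842e-07,  5.27387755e-06]), 'ee_pos': array([ 0.20942848, -0.50836595,  0.24166446]), 'tcp_rot': array([-1.79932241e+02,  1.35153028e-03,  2.23904459e+01]), 'wrist_force': array([-0.18259907,  0.76692337,  0.34757819]), 'torque': array([-0.06187687,  0.0124381 , -0.00980903]), 'grasp_force': 0.0, 'opening': 0.08527568283820174}
```

View pics/top0.png

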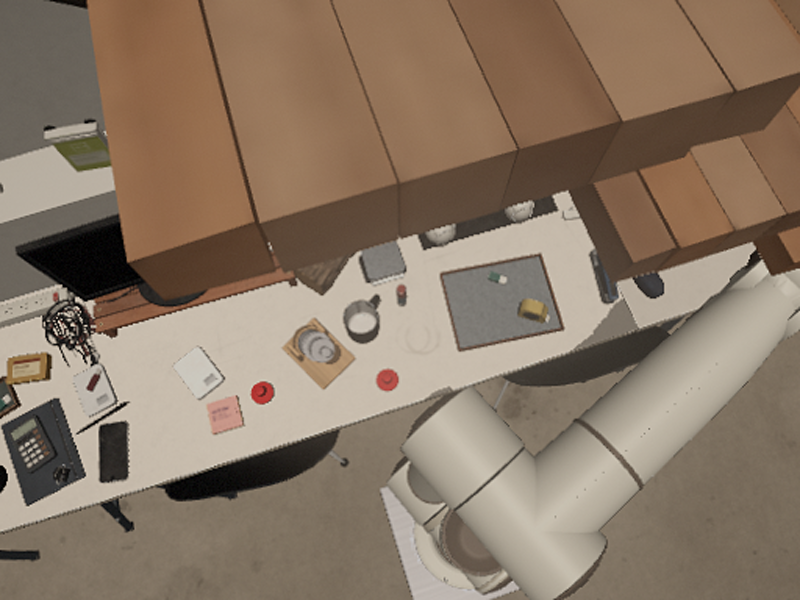

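View pics/side0.png

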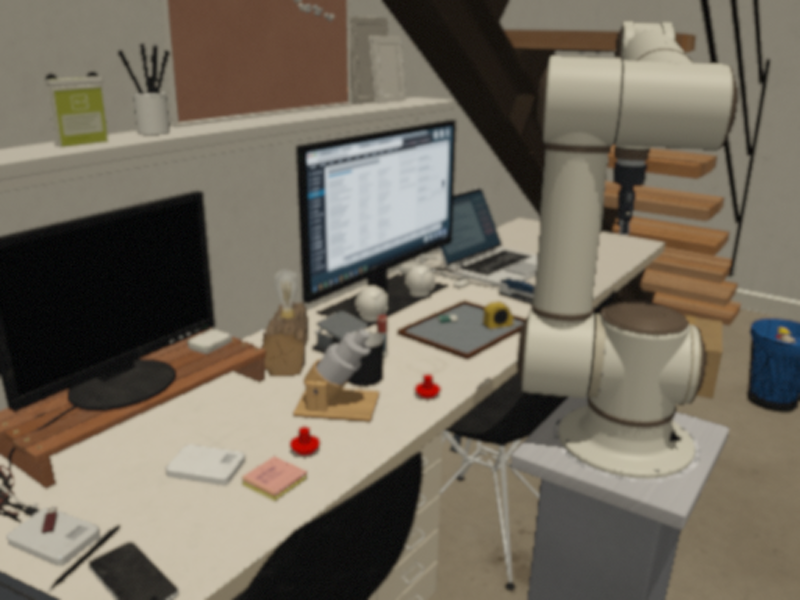

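The top view shows the tray at about (502,302), the holder with the canister at (318,352), the mug at (362,320) and the glue stick at (402,295). The red look-alike lids are at (262,392) and (387,380). The side view shows the canister leaning right from the holder at (340,365), with the red look-alikes at (428,387) and (305,442). The only silver lid is the one on the canister, so that is the one meant. I'll confirm this in enlarged crops.

```bash
python3 - <<'E'
import pickle,cv2,numpy as np
d=pickle.load(open("d0.pkl","rb"))
def crop(n,x0,y0,w,h,s):
    im=d[n]["frame"][y0:y0+h,x0:x0+w,::-1]
    return cv2.resize(im,None,fx=s,fy=s,interpolation=cv2.INTER_CUBIC)
a=crop("top",170,150,200,100,4);b=crop("side",170,190,200,90,4)
for im,x0,y0 in((a,170,150),(b,170,190)):
    for k in range(0,200,20): cv2.putText(im,str(x0+k),(k*4,10),0,.35,(0,0,255),1);cv2.line(im,(k*4,12),(k*4,18),(0,0,255),1)
    for k in range(10,im.shape[0]//4,10): cv2.putText(im,str(y0+k),(0,k*4+4),0,.35,(0,0,255),1)
a=a[:330] if 0 else a
cv2.imwrite("pics/crop1.png",a);cv2.imwrite("pics/crop2.png",b)
E
```

```text
(no output)
```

View pics/crop1.png

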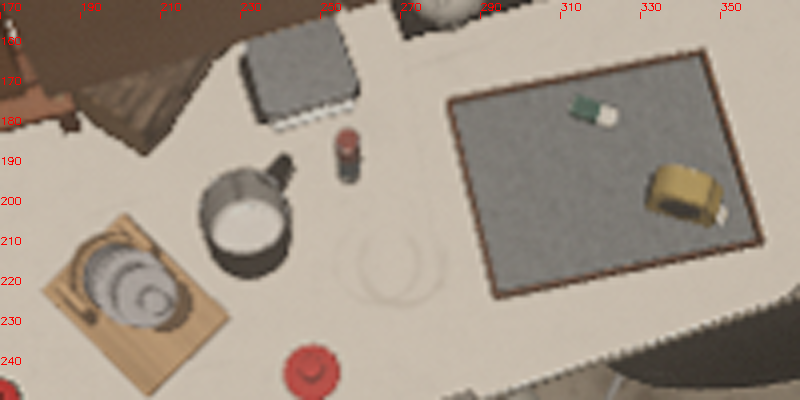

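View pics/crop2.png

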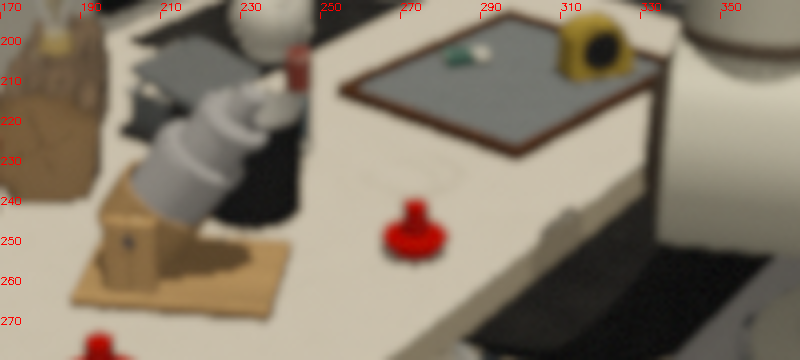

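The top crop confirms it. The silver lid with its knob sits on the canister at crop (153,299), and the shapes at (312,372) and the lower left edge are red, so not meant. The board corners are at (42,290), (125,213), (229,318) and (150,395). The tray corners are at (448,101), (705,51), (762,242) and (496,298). The side crop shows the same stack leaning to the right.

```bash
cat > h.py <<'E'
import pickle,cv2,numpy as np
from scipy.optimize import least_squares
from scipy.spatial.transform import Rotation as R
d=pickle.load(open("d0.pkl","rb"))
F=np.diag([1,-1,-1.])
def proj(n,P):
    c=d[n];V=np.array(c["view"]);Rm=F@V[:3,:3];t=F@V[:3,3]
    return cv2.projectPoints(np.atleast_2d(P).astype(float),cv2.Rodrigues(Rm)[0],t,c["mtx"],c["dist"])[0][:,0]
def onz(n,uv,z):
    c=d[n];V=np.array(c["view"]);Rm=F@V[:3,:3];t=F@V[:3,3]
    u=cv2.undistortPoints(np.array(uv,float).reshape(-1,1,2),c["mtx"],c["dist"])[:,0]
    r=np.c_[u,np.ones(len(u))]@Rm; o=-Rm.T@t
    return o+r*((z-o[2])/r[:,2])[:,None]
def cr(n,uv): return (np.array(uv,float)+.5)/4-.5+np.array([170,150 if n=="top" else 190])
E
python3 - <<'E'
from h import *
def fit(obs,x0):
    def pts(p,L):
        L=np.array(L,float);c,s=np.cos(p[2]),np.sin(p[2])
        return np.c_[p[0]+c*L[:,0]-s*L[:,1],p[1]+s*L[:,0]+c*L[:,1],L[:,2]]
    f=lambda p:np.concatenate([(proj(n,pts(p,L))-cr(n,uv)).ravel() for n,L,uv in obs])
    r=least_squares(f,x0);return r.x,f(r.x).reshape(-1,2),pts
c=onz("top",cr("top",[(42,290),(125,213),(229,318),(150,395)]),.012);print("board",c.round(3).tolist())
t=onz("top",cr("top",[(448,101),(705,51),(762,242),(496,298)]),.016);print("tray",t.round(3).tolist())
z=.012;hx=c[0]-c[3];yaw=np.arctan2(hx[1],hx[0])
# +x side corners: image left/top ; holder y: left normal of x
A=[(.075,.055,z),(.075,-.055,z),(-.075,-.055,z),(-.075,.055,z)]
p,r,pts=fit([("top",A,[(42,290),(125,213),(229,318),(150,395)]),("side",[A[2],A[3]],[(290,241),(268,315)])],[*c[:,:2].mean(0),yaw])
print("holder",p.round(4),np.degrees(p[2]));print(r.round(1).tolist())
H=p
ty=t[0]-t[1]
T=[(.105,.135,.016),(.105,-.135,.016),(-.105,-.135,.016),(-.105,.135,.016)]
p,r,_=fit([("top",T,[(448,101),(705,51),(762,242),(496,298)]),("side",[T[0],T[3],],[(340,91),(517,155)])],[*t[:,:2].mean(0),np.arctan2(-ty[0],ty[1])])
print("tray",p.round(4),np.degrees(p[2]));print(r.round(1).tolist())
np.save("HT.npy",[H,p])
# canister key points along axis
a=np.array([-.548,0,.836]);b=np.array([.035,0,.036]);m=np.array([.011,0,.073])
for nm,L in(("sleeve mouth",0),("pot rim",.041),("cup flange top",.046),("cup rim",.075),("lid disc top",.083),("knob top",.109)):
    P=pts(H,[m+a*L]);u=[(proj(n,P)[0]-[170,150 if n=="top" else 190])*4 for n in("top","side")]
    print(nm,P[0].round(4),u[0].round(),u[1].round())
for nm,uv,zz in(("eraser",[(570,112),(618,118),(580,96),(612,126)],.017),("tape top",[(655,175),(680,165),(722,175),(718,205)],.065),("mug",[(247,225)],.092),("glue top",[(347,137)],.096),("red",[(312,372)],.02)):
    print(nm,onz("top",cr("top",uv),zz).round(3).tolist())
E
```

```text
board [[0.536, 0.291, 0.012], [0.586, 0.196, 0.012], [0.455, 0.129, 0.012], [0.407, 0.219, 0.012]]
tray [[0.6, -0.14, 0.016], [0.572, -0.405, 0.016], [0.368, -0.381, 0.016], [0.395, -0.118, 0.016]]
holder [0.4972 0.2105 0.482 ] 27.614304684042878
[[-0.8, -0.3], [-0.4, -0.5], [0.3, -0.4], [-1.2, 0.8], [1.0, -0.5], [0.5, -1.1]]
tray [ 0.4831 -0.2596 -0.1067] -6.11329788566107
[[-1.0, -0.2], [-0.1, -0.3], [0.8, 0.8], [-0.8, 0.8], [-0.6, -2.0], [0.9, -1.8]]
sleeve mouth [0.5069 0.2156 0.073 ] [115. 276.] [166. 191.]
pot rim [0.487  0.2051 0.1073] [126. 283.] [195. 152.]
cup flange top [0.4846 0.2039 0.1115] [128. 284.] [198. 147.]
cup rim [0.4705 0.1965 0.1357] [136. 289.] [219. 118.]
lid disc top [0.4666 0.1945 0.1424] [138. 290.] [225. 110.]
knob top [0.454  0.1879 0.1641] [146. 295.] [244.  83.]
eraser [[0.551, -0.251, 0.017], [0.531, -0.294, 0.017], [0.564, -0.267, 0.017], [0.524, -0.286, 0.017]]
tape top [[0.45, -0.293, 0.065], [0.453, -0.319, 0.065], [0.431, -0.353, 0.065], [0.404, -0.338, 0.065]]
mug [[0.513, 0.088, 0.092]]
glue top [[0.565, -0.025, 0.096]]
red [[0.38, 0.069, 0.02]]
```

The predicted knob is about 5 mm off the one in the picture. I'll overlay the modelled canister to refine it.

```bash
python3 - <<'E'
from h import *
H,T=np.load("HT.npy")
a0=np.array([-.548,0,.836]);m=np.array([.011,0,.073]);Rz=R.from_euler("z",H[2])
e1=np.array([0,1,0]);e2=np.cross(a0,e1);th=np.linspace(0,2*np.pi,60)
o=[]
for n,x0,y0 in(("top",178,198),("side",198,200)):
    im=cv2.resize(d[n]["frame"][y0:y0+56,x0:x0+50,::-1],(400,448),interpolation=cv2.INTER_CUBIC)
    im2=im.copy()
    for L,r,c in((.041,.033,(0,255,0)),(.046,.033,(0,255,0)),(.075,.027,(255,0,0)),(.083,.027,(255,0,0)),(.109,.011,(0,0,255)),(0,.0375,(0,255,255))):
        P=m+a0*L+r*(np.cos(th)[:,None]*e1+np.sin(th)[:,None]*e2)
        P=Rz.apply(P)+[H[0],H[1],0]
        q=((proj(n,P)-[x0,y0]+.5)*8-.5)
        cv2.polylines(im2,[q.round().astype(int)],True,c,1)
    o.append(np.hstack([im,im2]))
big=np.vstack([cv2.resize(x,(535,300)) for x in o])
cv2.imwrite("pics/ov.png",big)
E
```

```text
(no output)
```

View pics/ov.png

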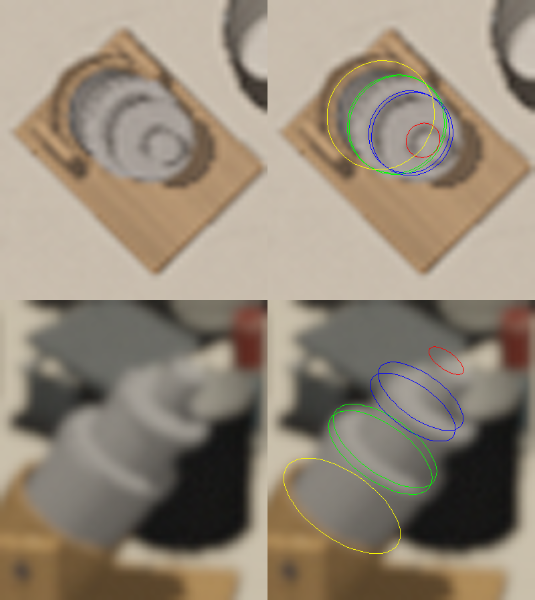

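The overlay shows the canister sitting about 4 mm further along the lean than nominal. That fits the slack in the sleeve, with the knob about (+1.5,+0.8) px off in the top view. I'll apply that shift and plan the poses.

```bash
cat >> h.py <<'E'
H,T=np.load("HT.npy")
SH=np.array([-.003,-.003,0])
A=R.from_euler("z",H[2]).apply([-.548,0,.836]);M=R.from_euler("z",H[2]).apply([.011,0,.073])+[H[0],H[1],0]
def ax(L): return M+A*L+SH
Q=R.from_euler("ZYX",[H[2],np.radians(-33.23),np.pi])
def tr(x,y,z): return R.from_euler("z",T[2]).apply([x,y,0])+[T[0],T[1],z]
def V(yaw): return R.from_euler("ZYX",[yaw,0,180],degrees=True)
def delta(p0,r0,p1,r1):
    print("travel",((np.array(p1)-p0)/.3).round(4).tolist(),"ang",((r1*r0.inv()).as_rotvec()/.5).round(4).tolist())
E
python3 - <<'E'
from h import *
print(A,[ (L,ax(L).round(4).tolist()) for L in(.098,.2)])
p0=np.array([.21,-.509,.242]);r0=V(22.391)
delta(p0,r0,ax(.2),Q)
print(Q.as_rotvec(), [tr(*t).round(4).tolist() for t in((.05,-.085,0),(.05,.085,0),(-.045,.07,0))])
for n,uv in(("tape",[(655,175),(680,165),(722,175),(718,205)]),("eraser",[(570,112),(618,118),(580,96),(612,126)])):
    P=onz("top",cr("top",uv),.065 if n=="tape" else .017); print(n,R.from_euler("z",-T[2]).apply(P-[T[0],T[1],0]).round(3).tolist())
E
```

```text
[-0.48557616 -0.25400747  0.836     ] [(0.098, [0.4563, 0.1877, 0.1549]), (0.2, [0.4068, 0.1618, 0.2402])]
travel [0.6561, 2.2358, -0.006] ang [0.4904, -1.0516, 0.1772]
[-2.80286737 -0.68882126 -0.83637012] [[0.5238, -0.3494, 0.0], [0.5419, -0.1804, 0.0], [0.4458, -0.1852, 0.0]]
tape [[-0.029, -0.036, 0.065], [-0.024, -0.062, 0.065], [-0.042, -0.099, 0.065], [-0.07, -0.087, 0.065]]
eraser [[0.067, 0.016, 0.017], [0.051, -0.03, 0.017], [0.081, 0.001, 0.017], [0.044, -0.021, 0.017]]
```

Emit:
carry_out --plan '[{"travel": [0.25, 0.8, 0.25], "angular": [0, 0, 0.1823], "grip": 0.2}, {"travel": [0.25, 0.8, 0.25], "angular": [0, 0, 0.1823], "grip": 0.2}, {"travel": [0.25, 0.8, 0.25], "angular": [0, 0, 0.1823], "grip": 0.2}, {"travel": [0.25, 0.8, 0.25], "angular": [0, 0, 0.1823], "grip": 0.2}, {"travel": [0.25, 0.8, 0.25], "angular": [0, 0, 0.1823], "grip": 0.2}, {"travel": [0.25, 0.8, 0.25], "angular": [0, 0, 0.1823], "grip": 0.2}, {"travel": [0.25, 0.8, 0.25], "angular": [0, 0, 0.1823], "grip": 0.2}, {"travel": [0.25, 0.8, 0.25], "angular": [0, 0, 0.1823], "grip": 0.2}]'

```text
time: 0.77
ee_pos: [0.2852, -0.2663, 0.3188]
tcp_rot: [179.9, -0.1, 27.8]
wrist_force: [-0.1, 0.4, -0.6]
opening: 0.0508
grasp_force: 0.0
```

Emit:
carry_out --plan '[{"travel": [0.2, 0.8, 0.1], "angular": [0.2689, -0.514, 0], "grip": 0.2}, {"travel": [0.2, 0.8, 0.1], "angular": [0.2689, -0.514, 0], "grip": 0.2}, {"travel": [0.2, 0.8, 0.1], "angular": [0.2689, -0.514, 0], "grip": 0.2}, {"travel": [0.2, 0.8, 0.1], "angular": [0.2689, -0.514, 0], "grip": 0.2}, {"travel": [0.2, 0.8, 0.1], "angular": [0.2689, -0.514, 0], "grip": 0.2}, {"travel": [0.2, 0.8, 0.1], "angular": [0.2689, -0.514, 0], "grip": 0.2}, {"travel": [0.2, 0.8, 0.1], "angular": [0.2689, -0.514, 0], "grip": 0.2}, {"travel": [0.2, 0.8, 0.1], "angular": [0.2689, -0.514, 0], "grip": 0.2}]'

```text
time: 1.43
ee_pos: [0.3448, -0.0267, 0.3473]
tcp_rot: [180.0, -16.6, 27.9]
wrist_force: [0.1, -0.7, -0.6]
opening: 0.0513
grasp_force: 0.0
```

Emit:
carry_out --plan '[{"travel": [0.2061, 0.6358, -0.356], "angular": [0.2689, -0.514, 0], "grip": 0.2}, {"travel": [0.2061, 0.6358, -0.356], "angular": [0.2689, -0.514, 0], "grip": 0.2}, {"travel": [0.2061, 0.6358, -0.356], "angular": [0.2689, -0.514, 0], "grip": 0.2}, {"travel": [0.2061, 0.6358, -0.356], "angular": [0.2689, -0.514, 0], "grip": 0.2}, {"travel": [0.2061, 0.6358, -0.356], "angular": [0.2689, -0.514, 0], "grip": 0.2}, {"travel": [0.2061, 0.6358, -0.356], "angular": [0.2689, -0.514, 0], "grip": 0.2}, {"travel": [0.2061, 0.6358, -0.356], "angular": [0.2689, -0.514, 0], "grip": 0.2}, {"travel": [0.2061, 0.6358, -0.356], "angular": [0.2689, -0.514, 0], "grip": 0.2}]'

```text
time: 2.1
ee_pos: [0.4063, 0.1616, 0.2388]
tcp_rot: [180.0, -33.1, 27.7]
wrist_force: [-0.2, 0.2, 0.1]
opening: 0.0516
grasp_force: 0.0
```

```bash
python3 - <<'E'
from h import *
from workcell import monitor,cams
o=monitor.get_obs();print(o["time"],o["ee_pos"],o["tcp_rot"],o["q"].round(1),o["wrist_force"],o["opening"])
print(ax(.2),Q.as_euler("ZYX",degrees=True),R.as_euler(Q,"xyz",degrees=True))
r=R.from_euler("xyz",o["tcp_rot"],degrees=True);print("roterr",np.degrees((Q*r.inv()).as_rotvec()))
b=[]
for n,x0,y0 in(("top",170,180),("side",190,160)):
    f=cams.camera(n)["frame"][y0:y0+100,x0:x0+100,::-1]
    b.append(cv2.resize(f,(400,400),interpolation=cv2.INTER_CUBIC))
cv2.imwrite("pics/a1.png",np.hstack(b))
E
```

```text
2.1 [0.40632985 0.16157047 0.23880223] [179.95741015 -33.05139044  27.67453187] [ 18.6 -44.2 -33.9  67.6   4.9 172.4] [-0.16402321  0.21284688  0.11149343] 0.051610506721317825
[0.40681513 0.16175174 0.2402    ] [ 27.61430468 -33.23       180.        ] [180.         -33.23        27.61430468]
roterr [ 0.11446258 -0.14167376 -0.03694339]
```

View pics/a1.png

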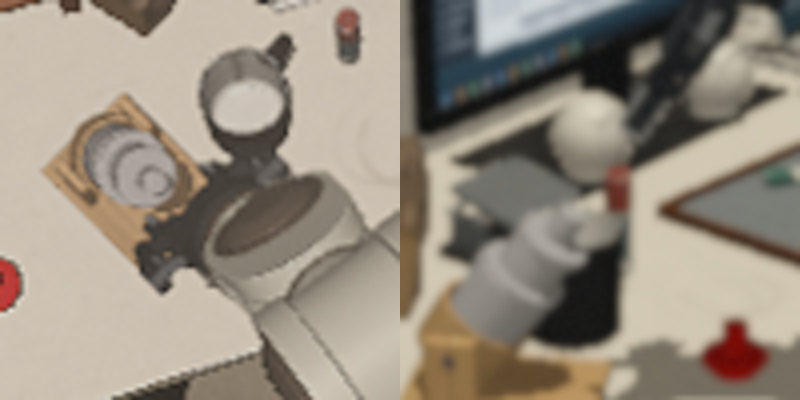

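Tracking is within 1 mm. The crop shows the fingertips at (265,165) and (160,270), straddling the line to the knob at (155,180). I'll approach along the axis.

Emit:
carry_out --plan '[{"travel": [0.0486, 0.0254, -0.0836], "angular": [0, 0, 0], "grip": 0.2}, {"travel": [0.0971, 0.0508, -0.1672], "angular": [0, 0, 0], "grip": 0.2}, {"travel": [0.121, 0.0635, -0.209], "angular": [0, 0, 0], "grip": 0.2}, {"travel": [0.1457, 0.0762, -0.2508], "angular": [0, 0, 0], "grip": 0.2}, {"travel": [0.1554, 0.0813, -0.2676], "angular": [0, 0, 0], "grip": 0.2}, {"travel": [0.1619, 0.0847, -0.2787], "angular": [0, 0, 0], "grip": 0.2}, {"travel": [0.1619, 0.0847, -0.2787], "angular": [0, 0, 0], "grip": 0.2}, {"travel": [0.1619, 0.0847, -0.2787], "angular": [0, 0, 0], "grip": 0.2}]'

```text
time: 2.87
ee_pos: [0.4553, 0.187, 0.158]
tcp_rot: [180.0, -33.3, 27.6]
wrist_force: [0.1, -0.3, 0.0]
opening: 0.0512
grasp_force: 0.0
```

Emit:
carry_out --plan '[{"travel": [0, 0, 0], "angular": [0, 0, 0], "grip": -0.2}, {"travel": [0, 0, 0], "angular": [0, 0, 0], "grip": -0.3}, {"travel": [0, 0, 0], "angular": [0, 0, 0], "grip": -0.4}, {"travel": [0, 0, 0], "angular": [0, 0, 0], "grip": -0.5}, {"travel": [0, 0, 0], "angular": [0, 0, 0], "grip": -0.6}, {"travel": [0, 0, 0], "angular": [0, 0, 0], "grip": -0.8}, {"travel": [0, 0, 0], "angular": [0, 0, 0], "grip": -1}, {"travel": [0, 0, 0], "angular": [0, 0, 0], "grip": -1}]' --grip_force 25

```text
time: 3.53
ee_pos: [0.4552, 0.1876, 0.1577]
tcp_rot: [180.0, -33.3, 27.6]
wrist_force: [-1.3, -2.3, 6.6]
opening: 0.0211
grasp_force: 24.4
```

Emit:
carry_out --plan '[{"travel": [-0.008, -0.0042, 0.0139], "angular": [0, 0, 0], "grip": -1}, {"travel": [-0.0162, -0.0085, 0.0279], "angular": [0, 0, 0], "grip": -1}, {"travel": [-0.0324, -0.0169, 0.0557], "angular": [0, 0, 0], "grip": -1}, {"travel": [-0.0648, -0.0339, 0.1115], "angular": [0, 0, 0], "grip": -1}, {"travel": [-0.08, -0.08, 0.2], "angular": [-0.1, 0.2, 0], "grip": -1}, {"travel": [-0.08, -0.17, 0.25], "angular": [-0.2, 0.4, 0], "grip": -1}, {"travel": [-0.08, -0.27, 0.28], "angular": [-0.2689, 0.514, 0], "grip": -1}, {"travel": [-0.08, -0.37, 0.28], "angular": [-0.2689, 0.514, 0], "grip": -1}]'

```text
time: 4.2
ee_pos: [0.4319, 0.0762, 0.244]
tcp_rot: [180.0, -16.5, 27.7]
wrist_force: [0.2, 0.3, -1.5]
opening: 0.0209
grasp_force: 24.6
```

```bash
python3 - <<'E'
from h import *
from workcell import monitor,cams
o=monitor.get_obs();print(o["ee_pos"],o["tcp_rot"],o["opening"],o["grasp_force"],o["q"].round(0))
b=[]
for n,x0,y0 in(("top",170,170),("side",190,140)):
    f=cams.camera(n)["frame"][y0:y0+100,x0:x0+100,::-1]
    b.append(cv2.resize(f,(400,400),interpolation=cv2.INTER_CUBIC))
cv2.imwrite("pics/a2.png",np.hstack(b))
E
```

```text
[0.43194635 0.07623528 0.24398391] [179.98539265 -16.53991967  27.73560051] 0.020930273771895793 24.635485410690308 [  6. -26. -18.  82.   6. 159.]
```

View pics/a2.png

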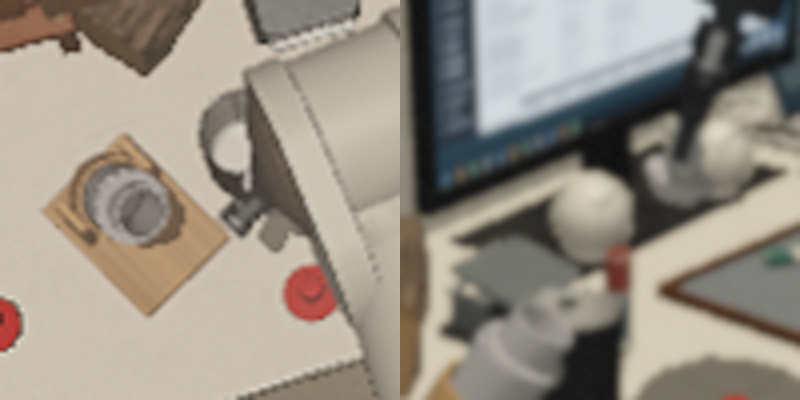

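The lid is out and held at side crop (665,180), and the cup's open mouth shows at top crop (143,210). Next is the tray.

Emit:
carry_out --plan '[{"travel": [0.15, -0.75, 0], "angular": [-0.2689, 0.514, 0], "grip": -1}, {"travel": [0.15, -0.75, 0], "angular": [-0.2689, 0.514, 0], "grip": -1}, {"travel": [0.15, -0.75, 0], "angular": [-0.2689, 0.514, 0], "grip": -1}, {"travel": [0.15, -0.75, 0], "angular": [-0.2689, 0.514, 0], "grip": -1}, {"travel": [0.15, -0.75, 0], "angular": [-0.2689, 0.514, 0], "grip": -1}, {"travel": [0.15, -0.75, 0], "angular": [-0.2689, 0.514, 0], "grip": -1}, {"travel": [0.15, -0.75, 0], "angular": [-0.2689, 0.514, 0], "grip": -1}, {"travel": [0.15, -0.75, 0], "angular": [-0.2689, 0.514, 0], "grip": -1}]'

```text
time: 4.97
ee_pos: [0.4757, -0.1488, 0.2408]
tcp_rot: [-180.0, 0.0, 27.5]
wrist_force: [-0.2, -0.4, -1.3]
opening: 0.021
grasp_force: 24.8
```

Emit:
carry_out --plan '[{"travel": [0.158, -0.6687, -0.2], "angular": [0, 0, 0], "grip": -1}, {"travel": [0.158, -0.6687, -0.2], "angular": [0, 0, 0], "grip": -1}, {"travel": [0.158, -0.6687, -0.2], "angular": [0, 0, 0], "grip": -1}, {"travel": [0.158, -0.6687, -0.2], "angular": [0, 0, 0], "grip": -1}, {"travel": [0.158, -0.6687, -0.2], "angular": [0, 0, 0], "grip": -1}, {"travel": [0.158, -0.6687, -0.4], "angular": [0, 0, 0], "grip": -1}, {"travel": [0.158, -0.6687, -0.5], "angular": [0, 0, 0], "grip": -1}, {"travel": [0.158, -0.6687, -0.5], "angular": [0, 0, 0], "grip": -1}]'

```text
time: 5.63
ee_pos: [0.5211, -0.3464, 0.0839]
tcp_rot: [-179.5, 0.2, 27.6]
wrist_force: [-1.1, 0.6, -1.5]
opening: 0.0208
grasp_force: 25.0
```

```bash
python3 - <<'E'
from h import *
from workcell import monitor
o=monitor.get_obs();print(o["ee_pos"],o["tcp_rot"],o["q"].round(0),o["wrist_force"])
print("cup mouth",onz("top",[(205.4,222.2)],.1357),"nominal",ax(.075)-SH)
E
```

```text
[ 0.52114752 -0.34640216  0.08388458] [-179.51744338    0.24033062   27.63935148] [-34.  16.   5.  80.   0. 119.] [-1.14623719  0.60051454 -1.48444059]
cup mouth [[0.46890797 0.19196276 0.1357    ]] nominal [0.47051215 0.19650267 0.1357    ]
```

Emit:
carry_out --plan '[{"travel": [0, 0, -0.04], "angular": [0, 0, 0], "grip": -1}, {"travel": [0, 0, -0.08], "angular": [0, 0, 0], "grip": -1}, {"travel": [0, 0, -0.11], "angular": [0, 0, 0], "grip": -1}, {"travel": [0, 0, -0.13], "angular": [0, 0, 0], "grip": -1}, {"travel": [0, 0, -0.145], "angular": [0, 0, 0], "grip": -1}, {"travel": [0, 0, -0.15], "angular": [0, 0, 0], "grip": -1}, {"travel": [0, 0, -0.155], "angular": [0, 0, 0], "grip": -1}, {"travel": [0, 0, -0.155], "angular": [0, 0, 0], "grip": -1}]'

```text
time: 6.3
ee_pos: [0.5235, -0.3491, 0.0448]
tcp_rot: [180.0, -0.0, 27.6]
wrist_force: [0.2, 0.4, -0.7]
opening: 0.0207
grasp_force: 25.0
```

Emit:
carry_out --plan '[{"travel": [0, 0, -0.004], "angular": [0, 0, 0], "grip": -1}, {"travel": [0, 0, -0.008], "angular": [0, 0, 0], "grip": -1}, {"travel": [0, 0, -0.012], "angular": [0, 0, 0], "grip": -1}, {"travel": [0, 0, -0.012], "angular": [0, 0, 0], "grip": -1}]'

```text
time: 6.63
ee_pos: [0.5241, -0.3493, 0.0431]
tcp_rot: [179.9, -0.1, 27.6]
wrist_force: [-2.0, 3.3, 10.9]
opening: 0.0209
grasp_force: 26.1
```

Emit:
carry_out --plan '[{"travel": [0, 0, 0.006], "angular": [0, 0, 0], "grip": -1}, {"travel": [0, 0, 0.006], "angular": [0, 0, 0], "grip": -1}, {"travel": [0, 0, 0.006], "angular": [0, 0, 0], "grip": -0.4}, {"travel": [0, 0, 0.006], "angular": [0, 0, 0], "grip": -0.3}, {"travel": [0, 0, 0.006], "angular": [0, 0, 0], "grip": -0.2}, {"travel": [0, 0, 0.006], "angular": [0, 0, 0], "grip": -0.1}, {"travel": [0, 0, 0.006], "angular": [0, 0, 0], "grip": 0}, {"travel": [0, 0, 0.006], "angular": [0, 0, 0], "grip": 0}]'

```text
time: 7.3
ee_pos: [0.5232, -0.349, 0.0424]
tcp_rot: [-180.0, 0.0, 27.6]
wrist_force: [0.2, -0.2, -0.2]
opening: 0.0429
grasp_force: 0.0
```

Emit:
carry_out --plan '[{"travel": [0, 0, 0.06], "angular": [0, 0, 0], "grip": 0}, {"travel": [0, 0, 0.16], "angular": [0, 0, 0], "grip": 0}, {"travel": [0, 0, 0.3], "angular": [0, 0, 0], "grip": 0.2}, {"travel": [0, 0, 0.45], "angular": [0, 0, 0], "grip": 0.4}, {"travel": [0, 0.1, 0.6], "angular": [0, 0, 0], "grip": 0.6}, {"travel": [-0.05, 0.2, 0.6], "angular": [0, 0, 0], "grip": 0.8}, {"travel": [-0.1, 0.3, 0.6], "angular": [0, 0, 0], "grip": 0.8}, {"travel": [-0.15, 0.4, 0.6], "angular": [0, 0, 0], "grip": 0.8}]'

```text
time: 7.97
ee_pos: [0.4781, -0.2279, 0.2238]
tcp_rot: [179.9, -0.1, 27.6]
wrist_force: [-0.7, 0.4, 0.2]
opening: 0.0767
grasp_force: 0.0
```

```bash
python3 - <<'E'
from h import *
from workcell import monitor,cams
o=monitor.get_obs();print(o["ee_pos"],o["tcp_rot"],o["opening"])
b=[]
for n,x0,y0 in(("top",270,140),("side",250,150)):
    f=cams.camera(n)["frame"][y0:y0+100,x0:x0+100,::-1]
    b.append(cv2.resize(f,(400,400),interpolation=cv2.INTER_CUBIC))
cv2.imwrite("pics/a3.png",np.hstack(b))
L=tr(.05,-.085,.05);print([(n,(proj(n,L)-s)*4) for n,s in(("top",[270,140]),("side",[250,150]))])
# next goal: L=.2 on canister, from commanded pose
p=np.array([.5238,-.3494,.0422+.18])+[-.045,.12,-.0]
print(p); delta(p,V(27.614),ax(.17),Q);print(ax(.17))
E
```

```text
[ 0.47812794 -0.22794321  0.22384034] [ 1.79896761e+02 -8.59059287e-02  2.76036932e+01] 0.07668420439456942
[('top', array([[276.96851114, 134.12235085]])), ('side', array([[204.92959189, 160.32057623]]))]
[ 0.4788 -0.2294  0.2222]
travel [-0.1914, 1.3292, -0.0236] ang [0.5377, -1.0278, 0.0]
[0.42138241 0.16937196 0.21512   ]
```

View pics/a3.png

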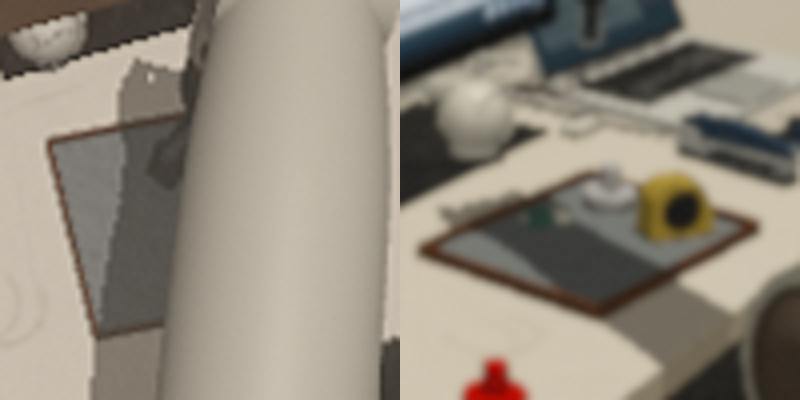

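The lid stands upright in the tray at side crop (608,190), clear of the tape measure and the eraser. Now the cup.

Emit:
carry_out --plan '[{"travel": [-0.1, 0.8, 0.1], "angular": [0.2689, -0.5139, 0], "grip": 0.8}, {"travel": [-0.1, 0.8, 0.1], "angular": [0.2689, -0.5139, 0], "grip": 0.8}, {"travel": [-0.1, 0.8, 0.1], "angular": [0.2689, -0.5139, 0], "grip": 0.8}, {"travel": [-0.1, 0.8, 0.1], "angular": [0.2689, -0.5139, 0], "grip": 0.8}, {"travel": [-0.1, 0.8, 0.1], "angular": [0.2689, -0.5139, 0], "grip": 0.8}, {"travel": [-0.1, 0.8, 0.1], "angular": [0.2689, -0.5139, 0], "grip": 0.8}, {"travel": [-0.1, 0.8, 0.1], "angular": [0.2689, -0.5139, 0], "grip": 0.8}, {"travel": [-0.1, 0.8, 0.1], "angular": [0.2689, -0.5139, 0], "grip": 0.8}]'

```text
time: 8.73
ee_pos: [0.4483, 0.0126, 0.2533]
tcp_rot: [179.9, -16.7, 27.9]
wrist_force: [-0.3, 0.6, 0.2]
opening: 0.0766
grasp_force: 0.0
```

Emit:
carry_out --plan '[{"travel": [-0.09, 0.526, -0.05], "angular": [0.2689, -0.5139, 0], "grip": 0.8}, {"travel": [-0.09, 0.526, -0.05], "angular": [0.2689, -0.5139, 0], "grip": 0.8}, {"travel": [-0.09, 0.526, -0.05], "angular": [0.2689, -0.5139, 0], "grip": 0.8}, {"travel": [-0.09, 0.526, -0.124], "angular": [0.2689, -0.5139, 0], "grip": 0.8}, {"travel": [-0.09, 0.526, -0.124], "angular": [0.2689, -0.5139, 0], "grip": 0.8}, {"travel": [-0.09, 0.526, -0.124], "angular": [0.2689, -0.5139, 0], "grip": 0.8}, {"travel": [-0.09, 0.526, -0.124], "angular": [0.2689, -0.5139, 0], "grip": 0.8}, {"travel": [-0.09, 0.526, -0.124], "angular": [0.2689, -0.5139, 0], "grip": 0.8}]'

```text
time: 9.4
ee_pos: [0.4222, 0.1675, 0.2161]
tcp_rot: [180.0, -33.2, 27.5]
wrist_force: [0.8, -0.1, -0.6]
opening: 0.0766
grasp_force: 0.0
```

Emit:
carry_out --plan '[{"travel": [0.05, 0.026, -0.086], "angular": [0, 0, 0], "grip": 0.8}, {"travel": [0.1, 0.0523, -0.172], "angular": [0, 0, 0], "grip": 0.8}, {"travel": [0.13, 0.068, -0.2238], "angular": [0, 0, 0], "grip": 0.8}, {"travel": [0.15, 0.0785, -0.2583], "angular": [0, 0, 0], "grip": 0.8}, {"travel": [0.165, 0.0863, -0.2841], "angular": [0, 0, 0], "grip": 0.8}, {"travel": [0.173, 0.0905, -0.2979], "angular": [0, 0, 0], "grip": 0.8}, {"travel": [0.178, 0.0931, -0.3065], "angular": [0, 0, 0], "grip": 0.8}, {"travel": [0.178, 0.0931, -0.3065], "angular": [0, 0, 0], "grip": 0.8}]'

```text
time: 10.07
ee_pos: [0.4752, 0.1961, 0.1236]
tcp_rot: [-180.0, -33.2, 27.5]
wrist_force: [0.6, 0.0, 0.4]
opening: 0.0772
grasp_force: 0.0
```

Emit:
carry_out --plan '[{"travel": [0, 0, 0], "angular": [0, 0, 0], "grip": 0.5}, {"travel": [0, 0, 0], "angular": [0, 0, 0], "grip": 0.4}, {"travel": [0, 0, 0], "angular": [0, 0, 0], "grip": 0.3}, {"travel": [0, 0, 0], "angular": [0, 0, 0], "grip": 0.2}, {"travel": [0, 0, 0], "angular": [0, 0, 0], "grip": 0.1}, {"travel": [0, 0, 0], "angular": [0, 0, 0], "grip": 0}, {"travel": [0, 0, 0], "angular": [0, 0, 0], "grip": -0.2}, {"travel": [0, 0, 0], "angular": [0, 0, 0], "grip": -0.2}]' --grip_force 30

```text
time: 10.73
ee_pos: [0.475, 0.1968, 0.1242]
tcp_rot: [180.0, -33.3, 27.6]
wrist_force: [-3.1, -3.3, 5.6]
opening: 0.0471
grasp_force: 31.3
```

Emit:
carry_out --plan '[{"travel": [-0.0121, -0.0063, 0.0209], "angular": [0, 0, 0], "grip": -0.2}, {"travel": [-0.0283, -0.0148, 0.0487], "angular": [0, 0, 0], "grip": -0.2}, {"travel": [-0.0486, -0.0254, 0.0836], "angular": [0, 0, 0], "grip": -0.2}, {"travel": [-0.0728, -0.0381, 0.1254], "angular": [0, 0, 0], "grip": -0.2}, {"travel": [-0.0971, -0.0508, 0.1672], "angular": [0, 0, 0], "grip": -0.2}, {"travel": [-0.1214, -0.0635, 0.209], "angular": [0, 0, 0], "grip": -0.2}, {"travel": [-0.1295, -0.0677, 0.2229], "angular": [0, 0, 0], "grip": -0.2}, {"travel": [-0.1295, -0.0677, 0.2229], "angular": [0, 0, 0], "grip": -0.2}]'

```text
time: 11.4
ee_pos: [0.4358, 0.1764, 0.1921]
tcp_rot: [180.0, -33.4, 27.6]
wrist_force: [0.1, -0.3, -1.9]
opening: 0.0476
grasp_force: 31.6
```

```bash
python3 - <<'E'
from h import *
from workcell import monitor,cams
o=monitor.get_obs();print(o["ee_pos"],o["tcp_rot"],o["opening"],o["wrist_force"])
b=[]
for n,x0,y0 in(("top",170,160),("side",190,160)):
    f=cams.camera(n)["frame"][y0:y0+100,x0:x0+100,::-1]
    b.append(cv2.resize(f,(400,400),interpolation=cv2.INTER_CUBIC))
cv2.imwrite("pics/a4.png",np.hstack(b))
p=ax(.17)+[.0005,-.001,0]+np.array([.178-.1295,.0931-.0677,-.3065+.2229])*.3
print(p);delta(p,Q,np.r_[tr(.05,.085,.2)],V(27.614))
E
```

```text
[0.43575951 0.17635745 0.19206268] [179.98721048 -33.36568995  27.62041139] 0.047606770906791565 [ 0.08367156 -0.30128127 -1.92642983]
[0.43643241 0.17599196 0.19004   ]
travel [0.3514, -1.1879, 0.0332] ang [-0.5377, 1.0278, -0.0]
```

View pics/a4.png

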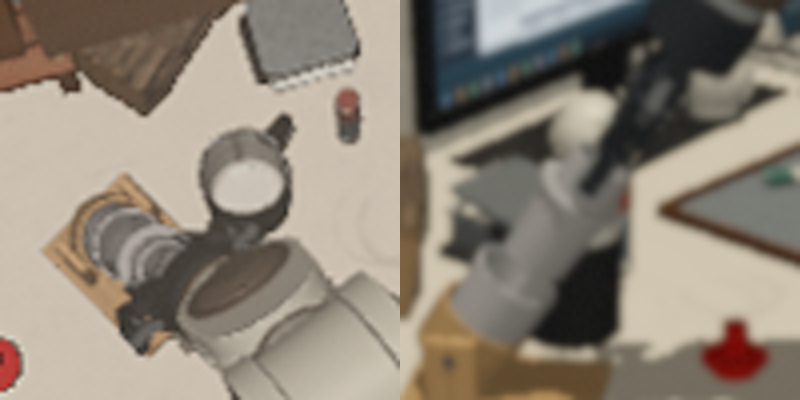

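Only the cup came up, at side crop (570,200), and the pot stayed in the holder. Moving on to the tray.

Emit:
carry_out --plan '[{"travel": [-0.0486, -0.0254, 0.0836], "angular": [0, 0, 0], "grip": -0.2}, {"travel": [-0.0486, -0.0254, 0.18], "angular": [0, 0, 0], "grip": -0.2}, {"travel": [-0.0486, -0.0254, 0.25], "angular": [-0.05, 0.1, 0], "grip": -0.2}, {"travel": [-0.0486, -0.0654, 0.3], "angular": [-0.15, 0.28, 0], "grip": -0.2}, {"travel": [-0.0486, -0.16, 0.3], "angular": [-0.25, 0.48, 0], "grip": -0.2}, {"travel": [-0.0486, -0.26, 0.3], "angular": [-0.2689, 0.5139, 0], "grip": -0.2}, {"travel": [-0.0486, -0.36, 0.3], "angular": [-0.2689, 0.5139, 0], "grip": -0.2}, {"travel": [-0.0486, -0.36, 0.3], "angular": [-0.2689, 0.5139, 0], "grip": -0.2}]'

```text
time: 12.17
ee_pos: [0.422, 0.065, 0.2787]
tcp_rot: [-180.0, -16.4, 27.4]
wrist_force: [0.1, 0.0, -0.9]
opening: 0.0474
grasp_force: 32.0
```

Emit:
carry_out --plan '[{"travel": [0.1, -0.1, 0], "angular": [-0.2689, 0.5139, 0], "grip": -0.2}, {"travel": [0.2, -0.2, 0], "angular": [-0.2689, 0.5139, 0], "grip": -0.2}, {"travel": [0.3, -0.4, 0], "angular": [-0.2689, 0.5139, 0], "grip": -0.2}, {"travel": [0.4, -0.6, 0], "angular": [-0.2689, 0.5139, 0], "grip": -0.2}, {"travel": [0.4, -0.8279, 0], "angular": [-0.2689, 0.5139, 0], "grip": -0.2}, {"travel": [0.4, -0.8279, 0], "angular": [-0.2689, 0.5139, 0], "grip": -0.2}, {"travel": [0.4, -0.8279, 0], "angular": [-0.2689, 0.5139, 0], "grip": -0.2}, {"travel": [0.4, -0.8279, 0], "angular": [-0.2689, 0.5139, 0], "grip": -0.2}]'

```text
time: 12.83
ee_pos: [0.5423, -0.1837, 0.2778]
tcp_rot: [-179.9, 0.1, 27.5]
wrist_force: [-0.4, 0.3, -0.8]
opening: 0.0473
grasp_force: 32.2
```

Emit:
carry_out --plan '[{"travel": [0, 0, -0.12], "angular": [0, 0, 0], "grip": -0.2}, {"travel": [0, 0, -0.25], "angular": [0, 0, 0], "grip": -0.2}, {"travel": [0, 0, -0.38], "angular": [0, 0, 0], "grip": -0.2}, {"travel": [0, 0, -0.48], "angular": [0, 0, 0], "grip": -0.2}, {"travel": [0, 0, -0.55], "angular": [0, 0, 0], "grip": -0.2}, {"travel": [0, 0, -0.59], "angular": [0, 0, 0], "grip": -0.2}, {"travel": [0, 0, -0.605], "angular": [0, 0, 0], "grip": -0.2}, {"travel": [0, 0, -0.605], "angular": [0, 0, 0], "grip": -0.2}]'

```text
time: 13.5
ee_pos: [0.5411, -0.1796, 0.0979]
tcp_rot: [-179.9, 0.1, 27.6]
wrist_force: [-0.0, 0.1, -1.2]
opening: 0.0473
grasp_force: 32.1
```

Emit:
carry_out --plan '[{"travel": [0, 0, -0.005], "angular": [0, 0, 0], "grip": -0.2}, {"travel": [0, 0, -0.01], "angular": [0, 0, 0], "grip": -0.2}, {"travel": [0, 0, -0.015], "angular": [0, 0, 0], "grip": -0.2}, {"travel": [0, 0, -0.02], "angular": [0, 0, 0], "grip": -0.2}, {"travel": [0, 0, -0.02], "angular": [0, 0, 0], "grip": -0.2}]'

```text
time: 13.92
ee_pos: [0.5414, -0.18, 0.093]
tcp_rot: [180.0, -0.0, 27.6]
wrist_force: [0.3, -1.2, -1.3]
opening: 0.0473
grasp_force: 32.1
```

Emit:
carry_out --plan '[{"travel": [0, 0, -0.005], "angular": [0, 0, 0], "grip": -0.2}, {"travel": [0, 0, -0.01], "angular": [0, 0, 0], "grip": -0.2}, {"travel": [0, 0, -0.01], "angular": [0, 0, 0], "grip": -0.2}]'

```text
time: 14.17
ee_pos: [0.5412, -0.1799, 0.0895]
tcp_rot: [-180.0, 0.0, 27.6]
wrist_force: [-0.8, -0.0, -0.8]
opening: 0.0473
grasp_force: 32.1
```

Emit:
carry_out --plan '[{"travel": [0, 0, -0.005], "angular": [0, 0, 0], "grip": -0.2}, {"travel": [0, 0, -0.01], "angular": [0, 0, 0], "grip": -0.2}, {"travel": [0, 0, -0.01], "angular": [0, 0, 0], "grip": -0.2}]'

```text
time: 14.42
ee_pos: [0.5418, -0.1799, 0.0884]
tcp_rot: [179.9, -0.1, 27.6]
wrist_force: [-2.3, 1.6, 10.2]
opening: 0.0473
grasp_force: 33.3
```

Emit:
carry_out --plan '[{"travel": [0, 0, 0.005], "angular": [0, 0, 0], "grip": -0.2}, {"travel": [0, 0, 0.005], "angular": [0, 0, 0], "grip": 0.1}, {"travel": [0, 0, 0.005], "angular": [0, 0, 0], "grip": 0.2}, {"travel": [0, 0, 0.005], "angular": [0, 0, 0], "grip": 0.3}, {"travel": [0, 0, 0.005], "angular": [0, 0, 0], "grip": 0.4}, {"travel": [0, 0, 0.005], "angular": [0, 0, 0], "grip": 0.5}, {"travel": [0, 0, 0.005], "angular": [0, 0, 0], "grip": 0.5}, {"travel": [0, 0, 0.005], "angular": [0, 0, 0], "grip": 0.5}]'

```text
time: 15.08
ee_pos: [0.5413, -0.1799, 0.0882]
tcp_rot: [-180.0, 0.0, 27.6]
wrist_force: [0.1, 0.2, -0.5]
opening: 0.064
grasp_force: 0.0
```

Emit:
carry_out --plan '[{"travel": [0, 0, 0.05], "angular": [0, 0, 0], "grip": 0.5}, {"travel": [0, 0, 0.13], "angular": [0, 0, 0], "grip": 0.5}, {"travel": [0, 0, 0.25], "angular": [0, 0, 0], "grip": 0.6}, {"travel": [0, 0, 0.38], "angular": [0, 0, 0], "grip": 0.8}, {"travel": [-0.05, 0.1, 0.48], "angular": [0, 0, 0], "grip": 1}, {"travel": [-0.1, 0.2, 0.48], "angular": [0, 0, 0], "grip": 1}, {"travel": [-0.2, 0.35, 0.48], "angular": [0, 0, 0], "grip": 1}, {"travel": [-0.2, 0.35, 0.48], "angular": [0, 0, 0], "grip": 1}]'

```text
time: 15.75
ee_pos: [0.4793, -0.0722, 0.2335]
tcp_rot: [-180.0, -0.1, 27.7]
wrist_force: [-0.8, -0.3, 0.3]
opening: 0.0856
grasp_force: 0.0
```

```bash
python3 - <<'E'
from h import *
p=np.array([.43643,.17599,.19004])+np.array([-.0486+.4,-.36-.8279,.3])*.3
p+=np.array([-.2,.35,-.605-.04+.005+.48])*.3
print(p)
SH2=np.array([-.002,-.0025,0])-SH
delta(p,V(27.614),ax(.14)+SH2,Q); print(ax(.14)+SH2)
from workcell import monitor;o=monitor.get_obs();print(o["ee_pos"],o["opening"])
E
```

```text
[ 0.48185 -0.07538  0.23204]
travel [-0.1497, 0.8429, -0.14] ang [0.5377, -1.0278, 0.0]
[0.4369497  0.17749218 0.19004   ]
[ 0.47931909 -0.07217641  0.23352805] 0.08555074118268895
```

Emit:
carry_out --plan '[{"travel": [-0.1, 0.45, 0.15], "angular": [0.2689, -0.5139, 0], "grip": 1}, {"travel": [-0.1, 0.45, 0.15], "angular": [0.2689, -0.5139, 0], "grip": 1}, {"travel": [-0.1, 0.45, 0.15], "angular": [0.2689, -0.5139, 0], "grip": 1}, {"travel": [-0.1, 0.45, 0.15], "angular": [0.2689, -0.5139, 0], "grip": 1}, {"travel": [-0.1, 0.45, 0.15], "angular": [0.2689, -0.5139, 0], "grip": 1}, {"travel": [-0.1, 0.45, 0.15], "angular": [0.2689, -0.5139, 0], "grip": 1}]'

```text
time: 16.25
ee_pos: [0.4511, 0.0608, 0.278]
tcp_rot: [179.9, -16.7, 27.8]
wrist_force: [0.4, -0.3, -0.9]
opening: 0.0855
grasp_force: 0.0
```

Emit:
carry_out --plan '[{"travel": [-0.0497, 0.3929, -0.1], "angular": [0.2689, -0.5139, 0], "grip": 1}, {"travel": [-0.0497, 0.3929, -0.1], "angular": [0.2689, -0.5139, 0], "grip": 1}, {"travel": [-0.0497, 0.3929, -0.1], "angular": [0.2689, -0.5139, 0], "grip": 1}, {"travel": [-0.0497, 0.3929, -0.2], "angular": [0.2689, -0.5139, 0], "grip": 1}, {"travel": [-0.0497, 0.3929, -0.29], "angular": [0.2689, -0.5139, 0], "grip": 1}, {"travel": [-0.0497, 0.3929, -0.29], "angular": [0.2689, -0.5139, 0], "grip": 1}, {"travel": [-0.0497, 0.3929, -0.29], "angular": [0.2689, -0.5139, 0], "grip": 1}, {"travel": [-0.0497, 0.3929, -0.29], "angular": [0.2689, -0.5139, 0], "grip": 1}]'

```text
time: 16.92
ee_pos: [0.4374, 0.1773, 0.192]
tcp_rot: [180.0, -33.3, 27.5]
wrist_force: [0.5, -0.5, 0.3]
opening: 0.0853
grasp_force: 0.0
```

```bash
python3 - <<'E'
from h import *
from workcell import monitor,cams
o=monitor.get_obs();print(o["ee_pos"],o["tcp_rot"],o["opening"]);print((-A*.122/.3).round(4))
b=[]
for n,x0,y0,w in(("top",170,140,200),("side",190,150,200)):
    f=cams.camera(n)["frame"][y0:y0+w//2,x0:x0+w,::-1]
    b.append(cv2.resize(f,(600,300),interpolation=cv2.INTER_CUBIC))
cv2.imwrite("pics/a5.png",np.vstack(b))
E
```

```text
[0.43738403 0.17725841 0.19195299] [179.97852228 -33.29084126  27.53252428] 0.08530561931475039
[ 0.1975  0.1033 -0.34  ]
```

View pics/a5.png

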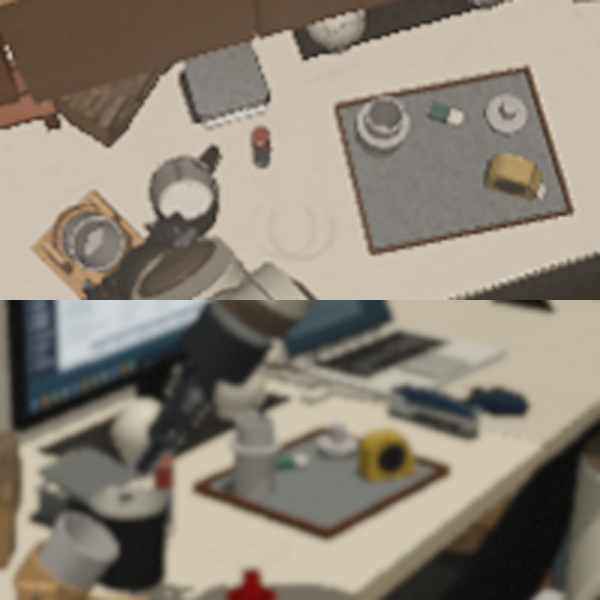

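The lid, at (505,112), and the cup, at (383,122), both stand upright in the tray. The pot is seated in the sleeve at (92,240). Now I'll descend on the pot.

Emit:
carry_out --plan '[{"travel": [0.05, 0.0262, -0.0861], "angular": [0, 0, 0], "grip": 1}, {"travel": [0.1, 0.0523, -0.1722], "angular": [0, 0, 0], "grip": 1}, {"travel": [0.125, 0.0654, -0.2152], "angular": [0, 0, 0], "grip": 1}, {"travel": [0.15, 0.0785, -0.2582], "angular": [0, 0, 0], "grip": 1}, {"travel": [0.17, 0.0889, -0.2927], "angular": [0, 0, 0], "grip": 1}, {"travel": [0.185, 0.0968, -0.3185], "angular": [0, 0, 0], "grip": 1}, {"travel": [0.1975, 0.1033, -0.34], "angular": [0, 0, 0], "grip": 1}, {"travel": [0.1975, 0.1033, -0.34], "angular": [0, 0, 0], "grip": 1}]'

```text
time: 17.68
ee_pos: [0.4961, 0.2087, 0.0876]
tcp_rot: [-180.0, -33.2, 27.6]
wrist_force: [-0.1, 0.1, -0.1]
opening: 0.0854
grasp_force: 0.0
```

Emit:
carry_out --plan '[{"travel": [0, 0, 0], "angular": [0, 0, 0], "grip": 0.8}, {"travel": [0, 0, 0], "angular": [0, 0, 0], "grip": 0.7}, {"travel": [0, 0, 0], "angular": [0, 0, 0], "grip": 0.6}, {"travel": [0, 0, 0], "angular": [0, 0, 0], "grip": 0.5}, {"travel": [0, 0, 0], "angular": [0, 0, 0], "grip": 0.4}, {"travel": [0, 0, 0], "angular": [0, 0, 0], "grip": 0.2}, {"travel": [0, 0, 0], "angular": [0, 0, 0], "grip": 0.2}, {"travel": [0, 0, 0], "angular": [0, 0, 0], "grip": 0.2}]' --grip_force 40

```text
time: 18.35
ee_pos: [0.4961, 0.2087, 0.0898]
tcp_rot: [180.0, -33.3, 27.6]
wrist_force: [-2.5, -4.2, 5.2]
opening: 0.0648
grasp_force: 42.7
```

Emit:
carry_out --plan '[{"travel": [-0.0081, -0.0042, 0.0139], "angular": [0, 0, 0], "grip": 0.2}, {"travel": [-0.0202, -0.0106, 0.0348], "angular": [0, 0, 0], "grip": 0.2}, {"travel": [-0.0364, -0.0191, 0.0627], "angular": [0, 0, 0], "grip": 0.2}, {"travel": [-0.0567, -0.0296, 0.0975], "angular": [0, 0, 0], "grip": 0.2}, {"travel": [-0.0769, -0.0402, 0.1324], "angular": [0, 0, 0], "grip": 0.2}, {"travel": [-0.0971, -0.0508, 0.1672], "angular": [0, 0, 0], "grip": 0.2}, {"travel": [-0.1133, -0.0593, 0.1951], "angular": [0, 0, 0], "grip": 0.2}, {"travel": [-0.1133, -0.0593, 0.1951], "angular": [0, 0, 0], "grip": 0.2}]'

```text
time: 19.02
ee_pos: [0.4614, 0.191, 0.1495]
tcp_rot: [180.0, -33.4, 27.6]
wrist_force: [0.1, 0.3, -2.5]
opening: 0.0647
grasp_force: 45.7
```

```bash
python3 - <<'E'
from h import *
p=ax(.018)+[.001,.0005,0]+A*.07;print(p,tr(-.045,.055,.26))
delta(p,Q,tr(-.045,.055,.26),V(27.614))
E
```

```text
[0.46219966 0.19070057 0.146568  ] [ 0.44419998 -0.20009398  0.26      ]
travel [-0.06, -1.3026, 0.3781] ang [-0.5377, 1.0278, -0.0]
```

Emit:
carry_out --plan '[{"travel": [-0.0486, -0.0254, 0.0836], "angular": [0, 0, 0], "grip": 0.2}, {"travel": [-0.06, -0.03, 0.18], "angular": [0, 0, 0], "grip": 0.2}, {"travel": [-0.06, -0.03, 0.28], "angular": [-0.05, 0.1, 0], "grip": 0.2}, {"travel": [-0.06, -0.06, 0.3781], "angular": [-0.15, 0.28, 0], "grip": 0.2}, {"travel": [-0.06, -0.15, 0.3781], "angular": [-0.25, 0.48, 0], "grip": 0.2}, {"travel": [-0.06, -0.27, 0.3781], "angular": [-0.2689, 0.5139, 0], "grip": 0.2}, {"travel": [-0.06, -0.4, 0.3781], "angular": [-0.2689, 0.5139, 0], "grip": 0.2}, {"travel": [-0.06, -0.5026, 0.3781], "angular": [-0.2689, 0.5139, 0], "grip": 0.2}]'

```text
time: 19.68
ee_pos: [0.4439, 0.0388, 0.2596]
tcp_rot: [-180.0, -16.5, 27.7]
wrist_force: [0.3, -0.5, -2.1]
opening: 0.0649
grasp_force: 46.7
```

Emit:
carry_out --plan '[{"travel": [0, -0.1, 0], "angular": [-0.2689, 0.5139, 0], "grip": 0.2}, {"travel": [0, -0.2, 0], "angular": [-0.2689, 0.5139, 0], "grip": 0.2}, {"travel": [0, -0.32, 0], "angular": [-0.2689, 0.5139, 0], "grip": 0.2}, {"travel": [0, -0.45, 0], "angular": [-0.2689, 0.5139, 0], "grip": 0.2}, {"travel": [0, -0.58, 0], "angular": [-0.2689, 0.5139, 0], "grip": 0.2}, {"travel": [0, -0.7, 0], "angular": [-0.2689, 0.5139, 0], "grip": 0.2}, {"travel": [0, -0.8, 0], "angular": [-0.2689, 0.5139, 0], "grip": 0.2}, {"travel": [0, -0.8, 0], "angular": [-0.2689, 0.5139, 0], "grip": 0.2}]'

```text
time: 20.35
ee_pos: [0.4435, -0.204, 0.2591]
tcp_rot: [180.0, 0.1, 27.4]
wrist_force: [0.3, 0.4, -2.9]
opening: 0.0645
grasp_force: 46.9
```

Emit:
carry_out --plan '[{"travel": [0, 0, -0.12], "angular": [0, 0, 0], "grip": 0.2}, {"travel": [0, 0, -0.25], "angular": [0, 0, 0], "grip": 0.2}, {"travel": [0, 0, -0.38], "angular": [0, 0, 0], "grip": 0.2}, {"travel": [0, 0, -0.48], "angular": [0, 0, 0], "grip": 0.2}, {"travel": [0, 0, -0.55], "angular": [0, 0, 0], "grip": 0.2}, {"travel": [0, 0, -0.59], "angular": [0, 0, 0], "grip": 0.2}, {"travel": [0, 0, -0.615], "angular": [0, 0, 0], "grip": 0.2}, {"travel": [0, 0, -0.615], "angular": [0, 0, 0], "grip": 0.2}]'

```text
time: 21.02
ee_pos: [0.4433, -0.1994, 0.0749]
tcp_rot: [-179.9, 0.0, 27.6]
wrist_force: [-0.6, 0.1, -2.6]
opening: 0.0649
grasp_force: 46.8
```

Emit:
carry_out --plan '[{"travel": [0, 0, -0.005], "angular": [0, 0, 0], "grip": 0.2}, {"travel": [0, 0, -0.01], "angular": [0, 0, 0], "grip": 0.2}, {"travel": [0, 0, -0.015], "angular": [0, 0, 0], "grip": 0.2}, {"travel": [0, 0, -0.02], "angular": [0, 0, 0], "grip": 0.2}, {"travel": [0, 0, -0.02], "angular": [0, 0, 0], "grip": 0.2}]'

```text
time: 21.43
ee_pos: [0.4438, -0.1997, 0.07]
tcp_rot: [180.0, -0.0, 27.6]
wrist_force: [0.1, -0.1, -3.3]
opening: 0.0646
grasp_force: 46.9
```

Emit:
carry_out --plan '[{"travel": [0, 0, -0.005], "angular": [0, 0, 0], "grip": 0.2}, {"travel": [0, 0, -0.01], "angular": [0, 0, 0], "grip": 0.2}, {"travel": [0, 0, -0.01], "angular": [0, 0, 0], "grip": 0.2}]'

```text
time: 21.68
ee_pos: [0.4435, -0.1996, 0.0665]
tcp_rot: [-180.0, 0.0, 27.6]
wrist_force: [0.1, -0.2, -2.7]
opening: 0.0646
grasp_force: 46.9
```

Emit:
carry_out --plan '[{"travel": [0, 0, -0.004], "angular": [0, 0, 0], "grip": 0.2}, {"travel": [0, 0, -0.008], "angular": [0, 0, 0], "grip": 0.2}, {"travel": [0, 0, -0.008], "angular": [0, 0, 0], "grip": 0.2}]'

```text
time: 21.93
ee_pos: [0.4439, -0.1997, 0.0653]
tcp_rot: [180.0, -0.1, 27.6]
wrist_force: [-2.3, 1.4, 5.2]
opening: 0.0648
grasp_force: 47.6
```

Contact. I'll release and retreat straight up.

Emit:
carry_out --plan '[{"travel": [0, 0, 0.003], "angular": [0, 0, 0], "grip": 0.2}, {"travel": [0, 0, 0.003], "angular": [0, 0, 0], "grip": 0.55}, {"travel": [0, 0, 0.003], "angular": [0, 0, 0], "grip": 0.65}, {"travel": [0, 0, 0.003], "angular": [0, 0, 0], "grip": 0.75}, {"travel": [0, 0, 0.003], "angular": [0, 0, 0], "grip": 0.85}, {"travel": [0, 0, 0.003], "angular": [0, 0, 0], "grip": 0.9}, {"travel": [0, 0, 0.003], "angular": [0, 0, 0], "grip": 0.9}, {"travel": [0, 0, 0.003], "angular": [0, 0, 0], "grip": 0.9}]'

```text
time: 22.6
ee_pos: [0.4436, -0.1997, 0.0652]
tcp_rot: [-180.0, -0.0, 27.6]
wrist_force: [0.4, -0.2, 0.1]
opening: 0.0815
grasp_force: 0.0
```

Emit:
carry_out --plan '[{"travel": [0, 0, 0.04], "angular": [0, 0, 0], "grip": 0.9}, {"travel": [0, 0, 0.1], "angular": [0, 0, 0], "grip": 0.9}, {"travel": [0, 0, 0.2], "angular": [0, 0, 0], "grip": 0.9}, {"travel": [0, 0, 0.33], "angular": [0, 0, 0], "grip": 0.9}, {"travel": [0, 0, 0.45], "angular": [0, 0, 0], "grip": 0.9}, {"travel": [-0.1, 0.13, 0.55], "angular": [0, 0, 0], "grip": 0.9}, {"travel": [-0.2, 0.26, 0.55], "angular": [0, 0, 0], "grip": 0.9}, {"travel": [-0.3, 0.4, 0.55], "angular": [0, 0, 0], "grip": 0.9}]'

```text
time: 23.27
ee_pos: [0.3718, -0.1047, 0.2316]
tcp_rot: [179.9, -0.1, 27.5]
wrist_force: [-0.4, 1.5, 0.6]
opening: 0.0812
grasp_force: 0.0
```

Emit:
carry_out --plan '[{"travel": [0, 0.1, 0], "angular": [0, 0, 0], "grip": 0.9}, {"travel": [0, 0.2, 0], "angular": [0, 0, 0], "grip": 0.9}, {"travel": [0, 0.3, 0], "angular": [0, 0, 0], "grip": 0.9}, {"travel": [0, 0.4, 0], "angular": [0, 0, 0], "grip": 0.9}, {"travel": [0, 0.5, 0], "angular": [0, 0, 0], "grip": 0.9}, {"travel": [0, 0.5, 0], "angular": [0, 0, 0], "grip": 0.9}, {"travel": [0, 0.5, 0], "angular": [0, 0, 0], "grip": 0.9}, {"travel": [0, 0.5, 0], "angular": [0, 0, 0], "grip": 0.9}]'

```text
time: 23.93
ee_pos: [0.3722, 0.0448, 0.2297]
tcp_rot: [180.0, -0.0, 27.7]
wrist_force: [0.2, 0.4, 0.6]
opening: 0.0812
grasp_force: 0.0
```

```bash
python3 - <<'E'
from h import *
from workcell import cams
b=[]
for n,x0,y0,w in(("top",170,140,200),("side",190,150,200)):
    f=cams.camera(n)["frame"][y0:y0+w//2,x0:x0+w,::-1]
    b.append(cv2.resize(f,(600,300),interpolation=cv2.INTER_CUBIC))
cv2.imwrite("pics/a6.png",np.vstack(b))
E
```

```text
(no output)
```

I've viewed 10 pictures, so the final check is numeric: where the pictures changed against the projected pot, and whether the bystanders moved.

```bash
python3 - <<'E'
from h import *
from workcell import cams
c=tr(-.045,.055,.005);th=np.linspace(0,2*np.pi,40)
P=np.vstack([c+np.c_[r*np.cos(th),r*np.sin(th),0*th+h] for h,r in((0,.029),(.08,.033))])
a5=cv2.imread("pics/a5.png");a6=cv2.imread("pics/a6.png")
for n,r0,o in(("top",0,(170,140)),("side",300,(190,150))):
    dif=cv2.absdiff(a5,a6)[r0:r0+300].max(2)
    hull=cv2.convexHull(((proj(n,P)-o)*3).astype(np.float32)).astype(int)
    x,y,w,h=cv2.boundingRect(hull); m=np.zeros((300,600),np.uint8);cv2.fillConvexPoly(m,hull,1)
    box=np.zeros_like(m);box[max(0,y-25):y+h+25,x-25:x+w+25]=1
    ch=(dif>30)&(box>0);ys,xs=np.where(ch)
    print(n,"pred box",(x,y,x+w,y+h),"changed",xs.min(),ys.min(),xs.max(),ys.max(),"in-hull frac",ch[m>0].mean().round(2),"out",(ch&(m==0)).sum())
    g=a6[r0:r0+300,:,:].mean(2);print(" brightness hull",g[m>0].mean())
    fr=cams.camera(n)["frame"]; 
    for nm,f in(("before",d[n]["frame"]),("after",fr)):
        hsv=cv2.cvtColor(f,cv2.COLOR_RGB2HSV)
        for k,lo,hi in(("tape",(18,90,70),(32,255,255)),("eraser",(70,60,30),(95,255,255)),("red",(0,200,80),(6,255,255))):
            mk=cv2.inRange(hsv,lo,hi); 
            q=proj(n,[tr(-.045,-.07,.04),tr(.062,-.008,.012)] )
            if k!="red":
                u=q[0 if k=="tape" else 1].astype(int);z=np.zeros_like(mk);z[u[1]-15:u[1]+15,u[0]-15:u[0]+15]=1;mk=mk*z
            ys,xs=np.where(mk>0);print("  ",nm,k,len(xs),xs.mean().round(1) if len(xs) else None,ys.mean().round(1) if len(xs) else None)
E
```

```text
top pred box (394, 155, 452, 223) changed 369 160 449 247 in-hull frac 0.34 out 47
 brightness hull 124.27672743641685
   before tape 160 341.5 197.5
   before eraser 0 None None
   before red 0 None None
   after tape 156 341.4 197.4
   after eraser 0 None None
   after red 0 None None
side pred box (303, 132, 359, 214) changed 278 107 353 204 in-hull frac 0.05 out 81
 brightness hull 120.93143511700212
   before tape 204 317.4 201.4
   before eraser 10 284.2 204.0
   before red 277 225.0 269.8
   after tape 209 317.5 201.6
   after eraser 10 284.2 204.0
   after red 283 226.7 269.1
```

```bash
python3 - <<'E'
from h import *
from workcell import cams
c=tr(-.045,.055,.005);th=np.linspace(0,2*np.pi,40)
P=np.vstack([c+np.c_[r*np.cos(th),r*np.sin(th),0*th+h] for h,r in((0,.029),(.08,.033))])
for n in("top","side"):
    f=cams.camera(n)["frame"].astype(int);dif=np.abs(f-d[n]["frame"]).max(2)
    q=proj(n,P);m=np.zeros(dif.shape,np.uint8);cv2.fillConvexPoly(m,cv2.convexHull(q.round().astype(np.int32)),1)
    x0,y0=q.min(0).astype(int)-8;x1,y1=q.max(0).astype(int)+8
    print(n,x0,y0)
    for y in range(y0,y1): print("".join(("#" if m[y,x] else "*") if dif[y,x]>9 else ("." if m[y,x] else " ") for x in range(x0,x1)),end="  ")or print(" ".join("%3d"%f[y,x].mean() for x in range(x0,x1,2)))
E
```

```text
top 293 183
* ************                        92 129 161 144 142 148 159 118 124 126 124 120 124 122 124 122 125 125
**** *  * ***                        110  98 124 126 103 160 142 122 125 127 123 122 124 123 123 124 124 122
* ***** *****                        151 104 100  97 147 170 130 122 124 126 122 122 123 121 122 123 123 123
************                         172 150 139 138 172 158 124 124 123 123 123 122 122 120 121 121 121 122
**********                           160 170 169 167 174 119 124 122 119 124 123 122 123 125 121 121 120 121
  *********                          117 141 169 157 134 105 125 118 120 124 123 123 126 126 121 120 123 124
****   ***                            90  97 127 114  83 120 127 121 122 120 124 125 125 124 124 121 123 125
*********                             97  96  87  91 102 124 126 123 122 122 123 122 122 124 126 120 125 123
********                             104 100  95 100 120 123 125 123 124 121 122 122 123 124 124 122 125 121
 *****          .##....              118 108 109 114 120 121 125 121 126 133 128 121 122 124 124 123 120 11
[... 6947 characters left out ...]
  *****   56  68  86 105 114 120 123 125 124 124 121 107  84  66  80 127 169
       * ************ *    *******   71  55  62  81  96 109 121 124 124 121 109  85  64  79 127 169 191
**    *    *********    **********  122  88  60  58  69  86 107 116 120 109  87  63  76 126 169 191 199
*****       *******     **********  168 140 105  68  52  62  83  98 103  88  64  69 116 168 191 199 201
*******               ************  191 178 156 115  73  56  58  73  79  64  62 109 158 190 199 201 201
**********          **************  199 194 185 161 124  90  60  56  59  62 100 153 185 198 201 201 201
*************     ****************  199 199 196 187 169 141 106  72  65 100 148 182 196 200 201 201 201
```

The pot stands upright where predicted in both views, and the tape and eraser centroids have not moved. Handing in.

```bash
python3 -c "
from workcell import ticket
print(ticket.job_done())"
```

```text
the job is handed in; nothing more can be done
None
```

I set the lid, then the inner cup, then the outer pot upright and apart on the tray floor, and handed the job in at about 24 s; the tape measure and eraser did not move, and the pot's placing was checked from pixel values, as my 10 pictures were used up.

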